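Find the release notch in the centrifuge's ring and press the key

TASK

Unlock the benchtop centrifuge: put a closed fingertip on its sprung grey ring at the red mark, run it lightly round on top of the ring until you find the hidden notch, then press the release key inside the notch fully down so that it stays down, and move clear. Touch only, without leaning hard on the centrifuge: do not pinch or lift anything, and leave the clear cover in the middle, the beaker, the bottle and the jar where they stand.

Things in the scene. Friction and masses are not known exactly. Their poses are not given: they have to be found in the camera images.
- centrifuge: White box-shaped benchtop centrifuge, 250 x 250 mm, fixed to the bench; casing top 85 mm above the bench. Origin: centre of its underside; z up; its control panel faces its own -x. On the casing sits a grey ring with one notch, left turned to any angle; it does not turn under a touch. No reading tells the angle: feel where the ring no longer carries the fingertip, or look from above.
- ring_axis (a point): Centre of the grey ring, level with the ring's top face at rest (116 mm above the bench); axes as the centrifuge's. Ring: flat-topped band, radius 68 to 92 mm (mean 80), 20 mm high, unbroken but for one notch: a gap through its whole height and width, about 46 mm long around the ring, its middle 50 to 230 degrees round from the red mark, counter-clockwise seen from above.
- start (a point): Point on the middle of the ring's top face (mean radius, height at rest) beside the red mark, never at the notch. The mark is a 20 x 10 mm red tab on the casing just outside the ring, on the centrifuge's front (-x) side. Axes as the centrifuge's.
- ring (a joint): How far the ring is pushed down, m: 0 at rest, 0.004 at its stop. The ring is sprung: all of it sinks together, straight down, starting at about 3 N and reaching the stop at about 7 N, and it rises again when let go.
- key (a joint): How far the release key is pressed, m: 0 up, 0.006 down; pressed home beyond 0.0045. Grey block on the notch's floor, 38 mm long around the ring, 22 mm wide, at mean radius 80 mm; its top is 13 mm below the ring's resting top face when up, 19 mm when down. Slides straight down against about 4 N of friction, pushed anywhere on top, and stays where it is left.
- cover: Loose clear disc, 104 mm across and 6 mm thick, with a black knob (26 mm across, top 32 mm above the disc's underside), lying inside the ring on the centrifuge's axis; the knob's top is 7 mm above the ring's top. Origin: centre of its underside. To be left alone.
- beaker: Glass beaker, 72 mm across, 95 mm tall, standing beside the centrifuge. Origin: centre of its underside. To be left alone.
- reagent: White reagent bottle with blue cap, 66 mm across, 150 mm tall, standing on the other side. Origin: centre of its underside. To be left alone.
- jar: Amber jar with black cap, 56 mm across, 75 mm tall, standing behind the centrifuge. Origin: centre of its underside. To be left alone.

How it is judged:
On the way, in this order (a step that is already met when the one before it is completed fails the run):
1. the fingertip touches the top of the ring at the red mark (within 22 mm) (contact force between the fingers and centrifuge above 0.4 N and z of the grasp point in the frame of ring_axis above 0.009 m and horizontal distance between the grasp point and start below 0.022 m), for 0.05 s.
2. the fingertip touches the top of the ring further along, over 30 mm from the red mark, over the ring's band, the key still up (contact force between the fingers and centrifuge above 0.4 N and z of the grasp point in the frame of ring_axis above 0.009 m and horizontal distance between the grasp point and start above 0.03 m and horizontal distance between the grasp point and ring_axis between 0.055 and 0.105 m and value of joint key below 0.002 m), for 0.05 s.
3. the key in the notch is pressed home by the fingers (value of joint key above 0.0045 m and contact force between the fingers and centrifuge above 0.4 N), for 0.05 s.
At the end, for the whole second after the job is handed in: The key is still down (over 4.5 mm of its 6 mm), the ring has risen again (within 1.5 mm of rest), the cover is within 12 mm of where it lay and the beaker, bottle and jar within 20 mm of where they stood, all at rest (value of joint key above 0.0045 m and value of joint ring below 0.0015 m and not (distance of cover from where it was at the start of the episode above 0.012 m) and not (distance of beaker from where it was at the start of the episode above 0.02 m) and not (distance of reagent from where it was at the start of the episode above 0.02 m) and not (distance of jar from where it was at the start of the episode above 0.02 m) and linear speed of each of cover, beaker, reagent, jar below 0.02 m/s); the robot touches nothing.
It fails at once if The clear cover is lifted, carried or shoved (over 12 mm) (distance of cover from where it was at the start of the episode above 0.012 m).
It fails at once if The beaker is lifted, carried or shoved (over 20 mm) (distance of beaker from where it was at the start of the episode above 0.02 m).
It fails at once if The reagent bottle is lifted, carried or shoved (over 20 mm) (distance of reagent from where it was at the start of the episode above 0.02 m).
It fails at once if The amber jar is lifted, carried or shoved (over 20 mm) (distance of jar from where it was at the start of the episode above 0.02 m).
It fails at once if the robot leans hard on the centrifuge (over 40 N) (contact force between any of the fingers, the arm and centrifuge above 40 N).
It also fails if it takes over 64 s, if anything falls off the work surface, if the arm or the gripper's body presses on something with over 40 N, if the wrist force passes 120 N, or if a joint passes its speed limit or range.

ROBOT

A 7-joint arm with a two-finger parallel gripper is mounted at the origin on the work surface. World frame = base frame: x ahead of the robot, y to its left, z up, the work surface at z = 0. Lengths are in m, angles in rad, forces in N, time in s.
With the tool pointing down it reaches from about 0.4 to 0.875 m from the base axis. Payload 19.3 kg.
Tool frame: the origin (TCP) lies at the very end of the fingers, on their centre line; the grasp point (between the pads) lies 19 mm behind it; y points along the fingers, x is the direction in which the jaws open and shut, and the axes are right-handed (so a half turn about y gives the same grasp; the last joint's range is limited). The gripper opens to 85 mm and grips with 20 to 120 N. Pads are 22 mm wide; open, the fingers measure 114 mm over their backs; the gripper's body (76 mm by 85 mm) begins 54 mm behind the grasp point. The pads swing forward as they close: fully open they stand 13 mm farther back than shut.
Start: joints at [1.074, 0.521, -0.036, 1.599, 0.021, 1.021, -0.113], TCP at [0.259, -0.569, 0.231] pointing down, gripper open.
Joint ranges: [-2.91, 2.91], [-0.3, 2.13], [-1.5, 1.42], [0.17, 2.43], [-1.26, 4.41], [0.16, 1.93], [-2.52, 2.52]. Speed limits (rad/s): [1.89, 1.89, 2.39, 2.39, 3.01, 3.01, 3.01].

INTERFACE

Orientations are given as a unit quaternion [w, x, y, z].
In Python, from rig import bot gives the robot as it stands. The module is installed in compiled form; this text tells all that it offers.
- The arm moves only by the tool drive_tool, never from a script. Its argument "plan" is a list of rows, each an object of numbers: "dx", "dy", "dz": the shift along the tool's x, y, z in cm; "spin": the turn about the tool's y in degrees. In form: [{"dx": .., "dy": .., "dz": .., "spin": ..}, ...]. A call has 1 to 12 rows; each row is the pose to reach, as a shift and turn from the pose commanded when the call began, along the tool's axes at that moment; what a row does not reach only later rows make up. A row lasts 1/8 s, in which the tool goes at most 62.5 mm and 10.7 degrees, less where a joint would pass 70% of its speed; a pose out of reach is approached as far as the arm can. A call with a gripper value outside its range is refused whole. "claw" is the opening, from -1 (shut) to 1 (fully open), so that 0 is half open, set as the call begins (left out, the last holds). The fingers move at their own pace and stop on an object; "grip_force" is the grip in N (left out, the last holds). Time passes only in rows, so rows that repeat a pose let the fingers close. It gives the time, the measured TCP pose, the force and the opening at its end, in the units of the state.
- bot.sense(): the state, without advancing time (a new reading comes with each control period).
- bot.get_image(name): name is "scene" or "top"; returns a dict with "img" (400x640x3 uint8, red, green, blue), "camera_matrix" (3x3 intrinsics, pixels), "k1" (the pictures are not rectified: a ray, as slopes to the right and down, at radius r is drawn at 1 + k1 r^2 times it, then the intrinsics apply), "T" (4x4, takes a point from camera to world coordinates). Camera axes: x right, y up, looking along -z (the intrinsics and any distortion apply to the point x, -y, -z); pixel columns grow to the right and rows downward; lengths in m; the calibration is good to about 2 mm. A picture is of the moment at which its call begins. There is no depth.
- bot.finish_job(): hands the job in, once; it reports no verdict.
The state is a dict: "clock": time; "qpos": joint angles; "joint_velocities": joint speeds; "joint_efforts": joint torques, N m; "ee_pos": TCP position; "tcp_rot": TCP orientation; "force": force on the tool from outside, world axes, zero at the start; "wrist_torque": the same for the moment, N m; "grip_width": finger opening in m.
Only numpy, scipy, OpenCV 4.12 (cv2) and the standard library are available. Lean on these libraries where they do the work, as an engineer would, in place of code of your own. Each camera call takes 0.05 s, during which the arm holds its last target. There are 200 camera calls.

## Working session

There is one attempt and no reset: what is moved stays moved. The work goes in short steps, Python scripts to look and compute and a tool call to move; the robot and the scene stay as the last step left them, time stands still between calls to the robot, and variables do not carry over. Pictures are saved under pics/ and viewed, about 8 in all and at most 12, crops included, and the job is handed in when it is done.

Besides the shell and the picture viewer there is one more tool, called as name([rows], argument=value, ...), one row to a line, values as JSON. drive_tool: Moves the arm, as the interface text tells. Its arguments: {"type":"object","properties":{"plan":{"type":"array"},"claw":{"type":"number"},"grip_force":{"type":"number"}},"required":["plan"]}

```bash
mkdir -p pics
cat > h.py <<'E'
import numpy as np,cv2
from rig import bot
def grab(n,f=None):
    d=bot.get_image(n)
    if f: cv2.imwrite('pics/'+f,d['img'][:,:,::-1])
    return d
def ray(d,u,v):
    K=np.array(d['camera_matrix']);T=np.array(d['T'])
    a=np.array([(u-K[0,2])/K[0,0],(v-K[1,2])/K[1,1]]);s=a.copy()
    for _ in range(20): s=a/(1+d['k1']*(s@s))
    return T[:3,3],T[:3,:3]@np.array([s[0],-s[1],-1])
def onz(d,u,v,z):
    o,r=ray(d,u,v);return o+r*(z-o[2])/r[2]
def proj(d,p):
    K=np.array(d['camera_matrix']);T=np.array(d['T'])
    c=T[:3,:3].T@(np.array(p)-T[:3,3]);s=np.array([c[0],-c[1]])/-c[2];s=s*(1+d['k1']*(s@s))
    return K[0,0]*s[0]+K[0,2],K[1,1]*s[1]+K[1,2]
E
python3 - <<'E'
from h import *
s=bot.sense()
for k in s: print(k,np.round(s[k],4))
for n in('top','scene'):
    d=grab(n,n+'0.png');print(n,np.round(d['T'],3).tolist(),np.round(d['camera_matrix'],1).tolist(),d['k1'])
E
```

```text
clock 0.0
qpos [ 1.0738  0.522  -0.0363  1.6     0.0212  1.0211 -0.1128]
joint_velocities [-0.0011  0.0013 -0.0008 -0.0012  0.0007 -0.0013  0.0001]
joint_efforts [ 5.00000e-04 -9.27096e+01  1.98010e+00 -3.69926e+01  1.79000e-02
  8.10000e-03 -0.00000e+00]
ee_pos [ 0.2586 -0.5686  0.2307]
tcp_rot [ 0.5947 -0.5944  0.3831 -0.3824]
force [-0.4406  0.3547  0.5544]
wrist_torque [-0.054   0.0294  0.0534]
grip_width 0.0855
top [[-0.004, 0.999, -0.049, 0.595], [-0.999, -0.006, -0.031, 0.029], [-0.032, 0.049, 0.998, 0.942], [0.0, 0.0, 0.0, 1.0]] [[378.2, 0.0, 319.6], [0.0, 378.2, 203.7], [0.0, 0.0, 1.0]] -0.05177040067882682
scene [[0.843, -0.386, 0.374, 0.909], [0.538, 0.615, -0.576, -0.405], [-0.008, 0.687, 0.726, 0.655], [0.0, 0.0, 0.0, 1.0]] [[367.5, 0.0, 312.4], [0.0, 367.5, 199.9], [0.0, 0.0, 1.0]] 0.01893462333601123
```

View pics/top0.png

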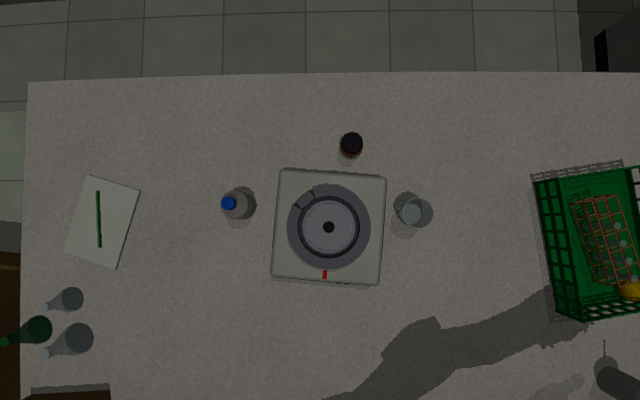

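View pics/scene0.png

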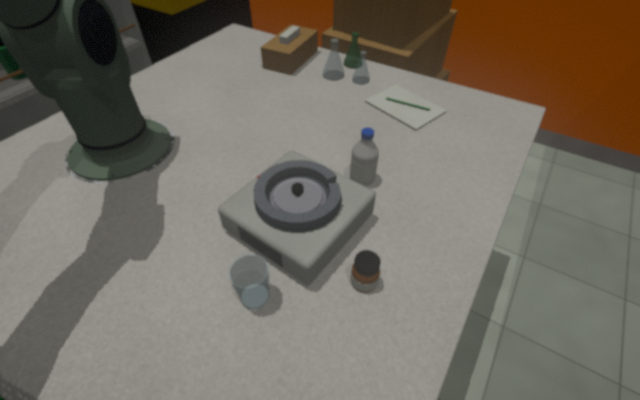

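The top view shows the centrifuge with its ring centred near (329,227), the red tab at (325,275) and what looks like the notch near (305,200). The beaker is on the right, the bottle on the left and the jar behind. I'll measure these next.

Run:
```python
from h import *
d=grab('top');im=d['img'].astype(int)
m=(im[:,:,0]>im[:,:,1]+60)&(im[:,:,0]>im[:,:,2]+60)
v,u=np.nonzero(m);k=(abs(u-325)<15)&(abs(v-275)<12);u0,v0=u[k].mean(),v[k].mean()
print('red',k.sum(),u0,v0);R=onz(d,u0,v0,.086);print(R)
# knob
g=im.sum(2)/3; v,u=np.nonzero((g<45));k=(abs(u-329)<12)&(abs(v-227)<12)
print('knob px',k.sum(),u[k].mean(),v[k].mean());C1=onz(d,u[k].mean(),v[k].mean(),.122);print('C knob',C1)
# ring outer edge: radial brightest edge
c=np.array(proj(d,[*C1[:2],.116]));pts=[]
gs=cv2.GaussianBlur(g.astype(np.float32),(3,3),0)
for t in np.radians(np.arange(0,360,4)):
    r=np.arange(34,50,.25);x=c[0]+r*np.cos(t);y=c[1]+r*np.sin(t)
    p=cv2.remap(gs,x.astype(np.float32)[None],y.astype(np.float32)[None],1)[0]
    i=np.argmax(np.gradient(p));pts.append(onz(d,x[i],y[i],.116)[:2])
pts=np.array(pts)
from scipy.optimize import least_squares
f=least_squares(lambda q:np.hypot(*(pts-q[:2]).T)-q[2],[*C1[:2],.092],loss='soft_l1',f_scale=.002)
C=f.x[:2];print('ring fit',f.x)
# profile round mean radius
a=np.degrees(np.arctan2(*(R[:2]-C)[::-1]));print('mark angle',a,np.hypot(*(R[:2]-C)))
for D in range(0,360,6):
    t=np.radians(a+D);row=[]
    for rr in(.073,.08,.087):
        x,y=proj(d,[C[0]+rr*np.cos(t),C[1]+rr*np.sin(t),.116]);row.append(int(gs[int(round(y)),int(round(x))]))
    print(D,row,end=' ')
x,y=map(int,c)
cv2.imwrite('pics/crop.png',cv2.resize(d['img'][y-70:y+70,x-80:x+80,::-1],None,fx=5,fy=5,interpolation=2))
```

```text
red 32 324.375 274.5
[0.47791091 0.04617751 0.086     ]
knob px 102 328.15686274509807 226.7058823529412
C knob [0.5857681  0.03679279 0.122     ]
ring fit [0.58648456 0.0369136  0.09245036]
mark angle 175.12312155477278 0.10896815641791259
0 [58, 58, 58] 6 [58, 58, 58] 12 [58, 58, 58] 18 [58, 58, 57] 24 [59, 58, 57] 30 [58, 58, 57] 36 [58, 58, 58] 42 [58, 58, 57] 48 [59, 58, 57] 54 [59, 58, 57] 60 [58, 58, 57] 66 [58, 57, 55] 72 [58, 57, 57] 78 [58, 58, 58] 84 [58, 58, 58] 90 [58, 58, 57] 96 [59, 58, 57] 102 [58, 57, 57] 108 [59, 58, 57] 114 [58, 58, 57] 120 [58, 58, 57] 126 [58, 58, 57] 132 [58, 58, 57] 138 [58, 57, 57] 144 [58, 58, 58] 150 [58, 58, 57] 156 [58, 58, 57] 162 [59, 58, 57] 168 [58, 58, 57] 174 [59, 58, 57] 180 [58, 57, 57] 186 [58, 57, 58] 192 [58, 57, 57] 198 [58, 57, 58] 204 [59, 58, 57] 210 [43, 32, 40] 216 [58, 57, 57] 222 [58, 58, 54] 228 [57, 58, 53] 234 [57, 57, 55] 240 [49, 29, 29] 246 [57, 57, 55] 252 [58, 57, 57] 258 [58, 57, 57] 264 [58, 57, 56] 270 [58, 57, 57] 276 [59, 57, 57] 282 [58, 57, 57] 288 [58, 57, 57] 294 [57, 57, 57] 300 [58, 57, 57] 306 [58, 57, 57] 312 [58, 57, 57] 318 [57, 57, 57] 324 [58, 57, 57] 330 [57, 58, 57] 336 [58, 57, 57] 342 [58, 58, 58] 348 [58, 57, 58] 354 [58, 57, 57]
```

View pics/crop.png

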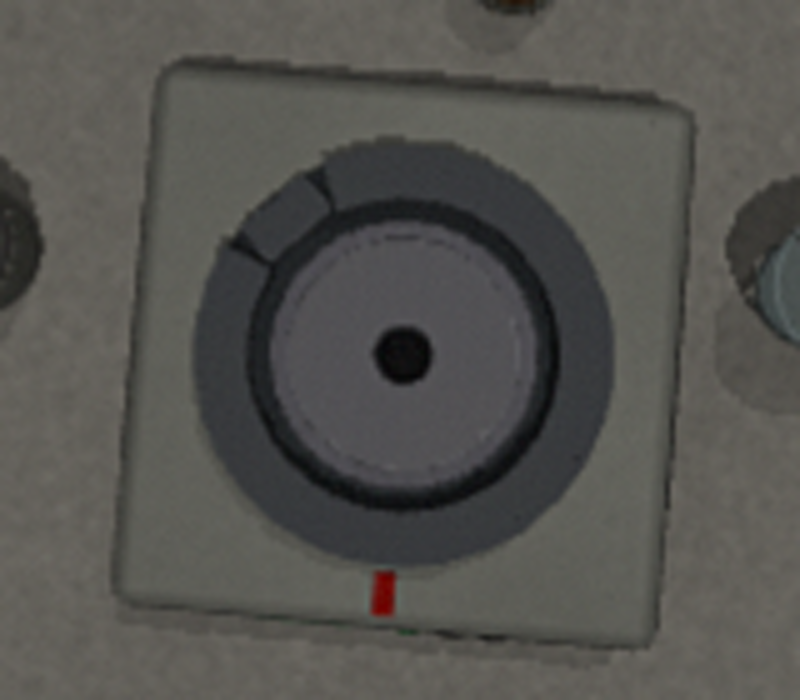

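The crop shows the notch at the upper left of the ring. Its dark end gaps are at world angles about 210° and 240° CCW from the mark, so its middle is at about 225°. Next I'll shut the gripper and move above the mark.

drive_tool([
  {"dx": -4, "dz": 4.2, "spin": -2},
  {"dx": -8, "dz": 8.4, "spin": -4},
  {"dx": -12, "dz": 12.6, "spin": -6},
  {"dx": -16, "dz": 16.8, "spin": -8},
  {"dx": -20, "dz": 21, "spin": -10},
  {"dx": -24, "dz": 25.3, "spin": -12},
  {"dx": -28, "dz": 29.5, "spin": -15},
  {"dx": -32, "dz": 33.8, "spin": -15},
  {"dx": -36, "dz": 38, "spin": -15},
  {"dx": -40, "dz": 42.2, "spin": -15},
  {"dx": -43, "dz": 45.4, "spin": -15},
  {"dx": -45.4, "dz": 47.9, "spin": -15},
], claw=-1, grip_force=20)

```text
schema error: expected keys dx, dy, dz, spin
```

```bash
cat >> h.py <<'E'
from scipy.spatial.transform import Rotation as Ro
C=np.array([.5865,.0369])
def st():
    s=bot.sense();q=s['tcp_rot'];M=Ro.from_quat([q[1],q[2],q[3],q[0]]).as_matrix()
    print('t',round(s['clock'],2),'p',np.round(s['ee_pos'],4),'F',np.round(s['force'],2),'w',round(s['grip_width'],4),'x-ax',np.round(M[:,0],3),'y',np.round(M[:,1],3))
    return s,M
def to(p):
    s,M=st();print('cm',np.round(100*M.T@(np.array(p)-s['ee_pos']),2))
def ringp(D,z,r=.08):
    t=np.radians(175.1+D);return [C[0]+r*np.cos(t),C[1]+r*np.sin(t),z]
E
python3 -c "
from h import *
to(ringp(0,.13))"
```

```text
t 0.15 p [ 0.2586 -0.5687  0.2309] F [ 0.1  -0.62 -0.91] w 0.0853 x-ax [ 0.414 -0.91  -0.001] y [-0.     0.001 -1.   ]
cm [-45.47  10.12  47.95]
```

drive_tool([
  {"dx": -4, "dy": 0, "dz": 4.2, "spin": -2},
  {"dx": -8, "dy": 0, "dz": 8.4, "spin": -4},
  {"dx": -12, "dy": 0, "dz": 12.6, "spin": -6},
  {"dx": -16, "dy": 0, "dz": 16.8, "spin": -8},
  {"dx": -20, "dy": 0, "dz": 21, "spin": -10},
  {"dx": -24, "dy": 0, "dz": 25.3, "spin": -12},
  {"dx": -28, "dy": 0, "dz": 29.5, "spin": -15},
  {"dx": -32, "dy": 0, "dz": 33.8, "spin": -15},
  {"dx": -36, "dy": 0, "dz": 38, "spin": -15},
  {"dx": -40, "dy": 0, "dz": 42.2, "spin": -15},
  {"dx": -43, "dy": 0, "dz": 45.4, "spin": -15},
  {"dx": -45.4, "dy": 0, "dz": 47.9, "spin": -15},
], claw=-1, grip_force=20)

```text
clock: 1.65
ee_pos: [0.5071, 0.0445, 0.2312]
tcp_rot: [0.64, -0.64, 0.302, -0.301]
force: [-0.2, -0.6, 0.3]
grip_width: -0.0002
```

```bash
python3 -c "
from h import *
to(ringp(0,.13))"
```

```text
t 1.65 p [0.5071 0.0445 0.2312] F [-0.17 -0.61  0.34] w -0.0002 x-ax [ 0.636 -0.771 -0.   ] y [-0.  0. -1.]
cm [ 0.04 10.12 -0.08]
```

drive_tool([
  {"dx": 0, "dy": 4, "dz": 0, "spin": 0},
  {"dx": 0, "dy": 8, "dz": 0, "spin": 0},
  {"dx": 0, "dy": 10, "dz": -0.1, "spin": 0},
  {"dx": 0, "dy": 10.8, "dz": -0.1, "spin": 0},
  {"dx": 0, "dy": 11, "dz": -0.1, "spin": 0},
  {"dx": 0, "dy": 11.2, "dz": -0.1, "spin": 0},
  {"dx": 0, "dy": 11.2, "dz": -0.1, "spin": 0},
  {"dx": 0, "dy": 11.2, "dz": -0.1, "spin": 0},
])

```text
clock: 2.65
ee_pos: [0.5063, 0.042, 0.1197]
tcp_rot: [0.64, -0.639, 0.302, -0.302]
force: [0.1, -0.6, -0.7]
grip_width: 0.0
```

Run:
```python
from h import *
to(ringp(0,.116))
d=grab('top');x,y=map(int,proj(d,[*C,.116]))
e=grab('scene');X,Y=map(int,proj(e,[.55,.04,.13]))
a=cv2.resize(d['img'][y-60:y+60,x-60:x+60,::-1],(400,400));b=cv2.resize(e['img'][Y-60:Y+60,X-60:X+60,::-1],(400,400))
cv2.imwrite('pics/a.png',np.hstack([a,b]))
```

```text
t 2.65 p [0.5063 0.042  0.1197] F [ 0.15 -0.64 -0.7 ] w 0.0 x-ax [ 0.635 -0.772  0.   ] y [ 0.001  0.    -1.   ]
cm [-0.1   0.37  0.15]
```

View pics/a.png

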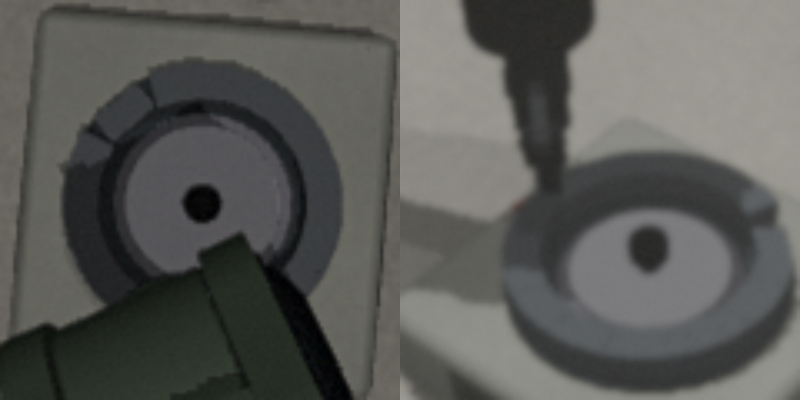

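The finger is just above the ring at the mark, and the wrist doesn't reach the notch in either view. Now the light touch.

drive_tool([
  {"dx": -0.1, "dy": 0.15, "dz": 0.15, "spin": 0},
  {"dx": -0.1, "dy": 0.3, "dz": 0.15, "spin": 0},
  {"dx": -0.1, "dy": 0.4, "dz": 0.15, "spin": 0},
  {"dx": -0.1, "dy": 0.45, "dz": 0.15, "spin": 0},
  {"dx": -0.1, "dy": 0.45, "dz": 0.15, "spin": 0},
])

```text
clock: 3.38
ee_pos: [0.5066, 0.0438, 0.1149]
tcp_rot: [0.639, -0.639, 0.302, -0.302]
force: [-0.0, 2.3, 4.5]
grip_width: -0.0
```

```bash
python3 -c "
from h import *
to(ringp(0,.116))"
```

```text
t 3.38 p [0.5066 0.0438 0.1149] F [-0.02  2.28  4.53] w -0.0 x-ax [ 0.635 -0.772 -0.   ] y [ 0.  0. -1.]
cm [ 0.02 -0.11  0.01]
```

Contact is made at 4.5 N. I'll run clockwise, the short way round to the notch at −135°.

```bash
cat >> h.py <<'E'
def arc(Ds):
    s,M=st()
    for D in Ds: print(D,np.round(100*M.T@(np.array(ringp(D,s['ee_pos'][2]))-s['ee_pos']),1))
E
python3 -c "
from h import *
arc(range(-5,-61,-5))"
```

```text
t 3.38 p [0.5066 0.0438 0.1149] F [-0.02  2.28  4.53] w -0.0 x-ax [ 0.635 -0.772 -0.   ] y [ 0.  0. -1.]
-5 [-0.5  0.   0.5]
-10 [-0.9  0.   1.1]
-15 [-1.3  0.   1.7]
-20 [-1.6  0.   2.3]
-25 [-1.9  0.   2.9]
-30 [-2.1  0.   3.6]
-35 [-2.2  0.   4.3]
-40 [-2.3  0.   4.9]
-45 [-2.4  0.   5.6]
-50 [-2.4  0.   6.3]
-55 [-2.3  0.   7. ]
-60 [-2.1  0.   7.7]
```

drive_tool([
  {"dx": -0.5, "dy": 0, "dz": 0.5, "spin": 0},
  {"dx": -0.9, "dy": 0, "dz": 1.1, "spin": 0},
  {"dx": -1.3, "dy": 0, "dz": 1.7, "spin": 0},
  {"dx": -1.6, "dy": 0, "dz": 2.3, "spin": 0},
  {"dx": -1.9, "dy": 0, "dz": 2.9, "spin": 0},
  {"dx": -2.1, "dy": 0, "dz": 3.6, "spin": 0},
  {"dx": -2.2, "dy": 0, "dz": 4.3, "spin": 0},
  {"dx": -2.3, "dy": 0, "dz": 4.9, "spin": 0},
  {"dx": -2.4, "dy": 0, "dz": 5.6, "spin": 0},
  {"dx": -2.4, "dy": 0, "dz": 6.3, "spin": 0},
  {"dx": -2.3, "dy": 0, "dz": 7.0, "spin": 0},
  {"dx": -2.1, "dy": 0, "dz": 7.7, "spin": 0},
])

```text
clock: 4.88
ee_pos: [0.5531, 0.1092, 0.1148]
tcp_rot: [0.639, -0.639, 0.302, -0.302]
force: [-3.1, -0.8, 4.6]
grip_width: 0.0002
```

```bash
python3 -c "
from h import *
arc(range(-60,-116,-5))"
```

```text
t 4.88 p [0.5531 0.1092 0.1148] F [-3.06 -0.84  4.57] w 0.0002 x-ax [ 0.636 -0.772 -0.   ] y [-0.  0. -1.]
-60 [-0.  0. -0.]
-65 [ 0.2 -0.   0.6]
-70 [ 0.4 -0.   1.3]
-75 [ 0.7 -0.   1.9]
-80 [ 1.1 -0.   2.5]
-85 [ 1.5 -0.   3.1]
-90 [ 2.  -0.   3.6]
-95 [ 2.5 -0.   4.1]
-100 [ 3.  -0.   4.5]
-105 [ 3.6 -0.   4.9]
-110 [ 4.2 -0.   5.2]
-115 [ 4.9 -0.   5.5]
```

drive_tool([
  {"dx": 0.2, "dy": 0, "dz": 0.6, "spin": 0},
  {"dx": 0.4, "dy": 0, "dz": 1.3, "spin": 0},
  {"dx": 0.7, "dy": 0, "dz": 1.9, "spin": 0},
  {"dx": 1.1, "dy": 0, "dz": 2.5, "spin": 0},
  {"dx": 1.5, "dy": 0, "dz": 3.1, "spin": 0},
  {"dx": 2.0, "dy": 0, "dz": 3.6, "spin": 0},
  {"dx": 2.5, "dy": 0, "dz": 4.1, "spin": 0},
  {"dx": 3.0, "dy": 0, "dz": 4.5, "spin": 0},
  {"dx": 3.6, "dy": 0, "dz": 4.9, "spin": 0},
])

```text
clock: 6.0
ee_pos: [0.6138, 0.1122, 0.1148]
tcp_rot: [0.639, -0.639, 0.302, -0.302]
force: [-3.4, 1.3, 3.8]
grip_width: -0.0001
```

```bash
python3 -c "
from h import *
arc(range(-105,-156,-5))"
```

```text
t 6.0 p [0.6138 0.1122 0.1148] F [-3.35  1.3   3.8 ] w -0.0001 x-ax [ 0.635 -0.772 -0.   ] y [ 0.  0. -1.]
-105 [-0. -0. -0.]
-110 [ 0.6 -0.   0.3]
-115 [ 1.3 -0.   0.6]
-120 [ 1.9 -0.   0.8]
-125 [ 2.6 -0.   1. ]
-130 [ 3.3 -0.   1.1]
-135 [ 4.  -0.   1.1]
-140 [ 4.7 -0.   1.1]
-145 [ 5.4 -0.   1. ]
-150 [ 6.1 -0.   0.9]
-155 [ 6.7 -0.   0.7]
```

drive_tool([
  {"dx": 0.6, "dy": 0, "dz": 0.3, "spin": 0},
  {"dx": 1.3, "dy": 0, "dz": 0.6, "spin": 0},
  {"dx": 1.9, "dy": 0, "dz": 0.8, "spin": 0},
  {"dx": 2.6, "dy": 0, "dz": 1.0, "spin": 0},
  {"dx": 3.3, "dy": 0, "dz": 1.1, "spin": 0},
  {"dx": 4.0, "dy": 0, "dz": 1.1, "spin": 0},
  {"dx": 4.0, "dy": 0, "dz": 1.1, "spin": 0},
])

```text
clock: 6.88
ee_pos: [0.6476, 0.0875, 0.1147]
tcp_rot: [-0.639, 0.639, -0.302, 0.302]
force: [0.4, -0.8, -0.0]
grip_width: 0.0001
```

Run:
```python
from h import *
to(ringp(-135,.116))
d=grab('top');x,y=map(int,proj(d,[*C,.116]))
e=grab('scene');X,Y=map(int,proj(e,[.63,.06,.13]))
a=cv2.resize(d['img'][y-60:y+60,x-60:x+60,::-1],(400,400));b=cv2.resize(e['img'][Y-50:Y+50,X-50:X+50,::-1],(400,400))
cv2.imwrite('pics/b.png',np.hstack([a,b]))
```

```text
t 6.88 p [0.6476 0.0875 0.1147] F [ 0.36 -0.81 -0.04] w 0.0001 x-ax [ 0.635 -0.773  0.   ] y [ 0. -0. -1.]
cm [-0.07 -0.13  0.07]
```

View pics/b.png

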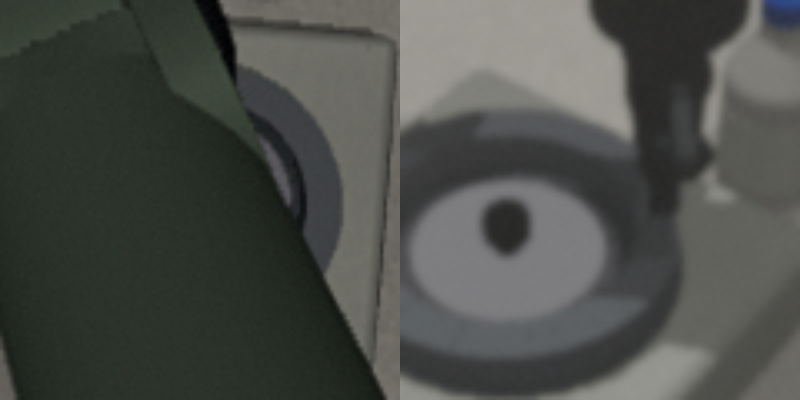

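The force fell from about 4.6 N to zero, so the tip is over the notch. The scene view agrees, with the finger at the gap and clear of the bottle. Pressing now in stages.

drive_tool([
  {"dx": -0.1, "dy": 0, "dz": 0.1, "spin": 0},
  {"dx": -0.1, "dy": 0.4, "dz": 0.1, "spin": 0},
  {"dx": -0.1, "dy": 0.8, "dz": 0.1, "spin": 0},
  {"dx": -0.1, "dy": 1.1, "dz": 0.1, "spin": 0},
  {"dx": -0.1, "dy": 1.3, "dz": 0.1, "spin": 0},
  {"dx": -0.1, "dy": 1.4, "dz": 0.1, "spin": 0},
])

```text
clock: 7.72
ee_pos: [0.6474, 0.0897, 0.1008]
tcp_rot: [-0.639, 0.639, -0.302, 0.302]
force: [-2.3, -0.9, 4.5]
grip_width: 0.0
```

drive_tool([
  {"dx": 0, "dy": 0.1, "dz": 0, "spin": 0},
  {"dx": 0, "dy": 0.2, "dz": 0, "spin": 0},
  {"dx": 0, "dy": 0.3, "dz": 0, "spin": 0},
  {"dx": 0, "dy": 0.35, "dz": 0, "spin": 0},
  {"dx": 0, "dy": 0.35, "dz": 0, "spin": 0},
])

```text
clock: 8.35
ee_pos: [0.6474, 0.0897, 0.0972]
tcp_rot: [-0.639, 0.639, -0.302, 0.302]
force: [-1.2, 0.7, 2.7]
grip_width: -0.0003
```

Force is still low, so go a little further to feel the stop.

drive_tool([
  {"dx": 0, "dy": 0.05, "dz": 0, "spin": 0},
  {"dx": 0, "dy": 0.1, "dz": 0, "spin": 0},
  {"dx": 0, "dy": 0.1, "dz": 0, "spin": 0},
])

```text
clock: 8.72
ee_pos: [0.6476, 0.0898, 0.0969]
tcp_rot: [0.639, -0.639, 0.302, -0.302]
force: [-4.9, 0.1, 11.8]
grip_width: 0.0
```

At 11.8 N it is on the stop, at z = 0.097 as expected. Lifting straight up and moving clear.

drive_tool([
  {"dx": 0, "dy": -0.3, "dz": 0, "spin": 0},
  {"dx": 0, "dy": -1, "dz": 0, "spin": 0},
  {"dx": 0, "dy": -2.5, "dz": 0, "spin": 0},
  {"dx": 0, "dy": -6, "dz": 0, "spin": 0},
  {"dx": 0, "dy": -11, "dz": 0, "spin": 0},
  {"dx": 0, "dy": -15, "dz": 0, "spin": 0},
  {"dx": 2, "dy": -15, "dz": -4, "spin": 0},
  {"dx": 4, "dy": -15, "dz": -9, "spin": 0},
  {"dx": 6, "dy": -15, "dz": -14, "spin": 0},
  {"dx": 9, "dy": -15, "dz": -19, "spin": 0},
  {"dx": 12, "dy": -15, "dz": -24, "spin": 0},
  {"dx": 12, "dy": -15, "dz": -24, "spin": 0},
])

```text
clock: 10.22
ee_pos: [0.5368, -0.1602, 0.2473]
tcp_rot: [-0.638, 0.639, -0.304, 0.304]
force: [0.3, 0.6, 0.6]
grip_width: 0.0
```

drive_tool([
  {"dx": 5, "dy": 0, "dz": 0, "spin": 0},
  {"dx": 10, "dy": 0, "dz": 0, "spin": 0},
  {"dx": 15, "dy": 0, "dz": -2, "spin": 0},
  {"dx": 20, "dy": 0, "dz": -4, "spin": 0},
  {"dx": 20, "dy": 0, "dz": -4, "spin": 0},
  {"dx": 20, "dy": 0, "dz": -4, "spin": 0},
])

```text
clock: 10.98
ee_pos: [0.635, -0.334, 0.2466]
tcp_rot: [0.64, -0.639, 0.302, -0.302]
force: [0.5, 0.3, -0.4]
grip_width: -0.0
```

Run:
```python
from h import *
st()
d=grab('top','top1.png');x,y=map(int,proj(d,[*C,.116]))
e=grab('scene');X,Y=map(int,proj(e,[.62,.06,.11]))
a=cv2.resize(d['img'][y-90:y+60,x-115:x+110,::-1],(525,350));b=cv2.resize(e['img'][Y-45:Y+45,X-35:X+35,::-1],(272,350))
cv2.imwrite('pics/c.png',np.hstack([a,b]))
```

```text
t 10.97 p [ 0.635  -0.334   0.2466] F [ 0.5   0.27 -0.39] w -0.0 x-ax [ 0.636 -0.772 -0.001] y [ 0.     0.001 -1.   ]
```

View pics/c.png

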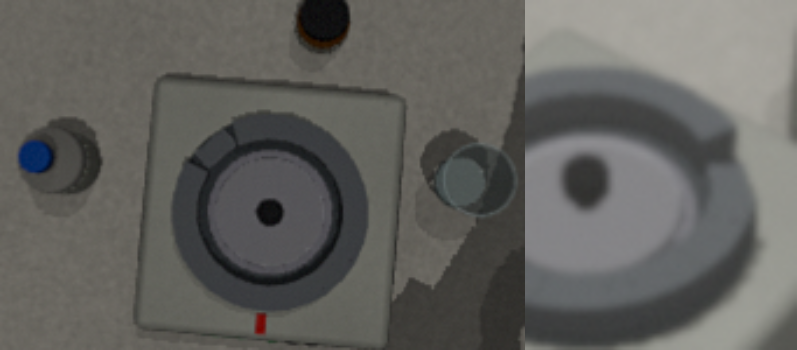

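The key sits low in the notch, the ring is up, and the cover, beaker, bottle and jar look untouched. One numeric comparison with the first picture, then I'll hand in.

Run:
```python
from h import *
a=cv2.imread('pics/top0.png',0);b=cv2.imread('pics/top1.png',0)
for n,(x,y,w) in dict(knob=(328,227,14),bottle=(235,204,18),jar=(351,145,16),beaker=(412,211,20)).items():
    r=cv2.matchTemplate(b[y-w-8:y+w+8,x-w-8:x+w+8],a[y-w:y+w,x-w:x+w],cv2.TM_CCOEFF_NORMED)
    print(n,'shift px',np.subtract(cv2.minMaxLoc(r)[3],8),round(r.max(),3))
bot.finish_job();st()
```

```text
knob shift px [0 0] 0.997
bottle shift px [0 0] 0.997
jar shift px [0 0] 0.998
beaker shift px [0 0] 0.807
the job is handed in; nothing more can be done
the job is handed in; nothing more can be done
```

I pressed the release key fully down and it appears to stay down. The arm is clear and the job is handed in, about 11 s into the 64 s limit; no verdict was reported.

- **Touch at the mark:** the closed fingertip met the ring at the red mark with about 4.5 N and stayed on it.
- **Finding the notch:** I ran the fingertip round clockwise at about 4–5 N. The force dropped to zero at 135° clockwise, which is 225° counter-clockwise from the mark. That is the notch position I had already seen from above and planned the run towards.
- **Pressing the key:** it slid down at about 3–4.5 N and reached its stop at z = 0.097 m with about 12 N vertical (13 N in all). The last readings on the centrifuge stayed far below the 40 N limit.

**Last checks:** the force reading was only noise with the arm clear. The pictures show the key low in the notch and the ring back up. The cover's knob, bottle, jar and beaker all showed 0 pixels of shift from the first picture. The beaker's match was weaker (0.81 against 0.997 or better for the others), probably because the arm's shadow fell on it.

One move call was refused at the start for missing keys; nothing moved, and I resent it. The final state call came after hand-in and returned no reading.

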